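Take the push-fit stop cap off the bench air outlet

ROBOT

A 7-joint arm with a two-finger parallel gripper is mounted at the origin on a cart in front of the work surface, level with it; the furniture and walls round the work are solid. World frame = base frame: x ahead of the robot, y to its left, z up, the work surface at z = 0. Lengths are in m, angles in rad, forces in N, time in s.
With the tool pointing down it reaches from about 0.425 to 0.875 m from the base axis. Payload 4.7 kg.
Tool frame: the origin (TCP) lies at the very end of the fingers, on their centre line; the grasp point (between the pads) lies 19 mm behind it; z points along the fingers, y is the line along which they close (so a half turn about z gives the same grasp; the last joint's range is limited). The gripper opens to 87 mm and grips with 3 to 60 N. Pads are 19 mm wide; open, the fingers measure 117 mm over their backs; the gripper's body (75 mm by 190 mm) begins 51 mm behind the grasp point.
Start: joints at [-1.243, 0.321, -0.07, 1.45, 0.023, 1.371, -0.057], TCP at [0.201, 0.618, 0.223] pointing down, gripper open.
Joint ranges: [-2.86, 2.86], [-0.3, 2.09], [-1.38, 1.24], [0.06, 2.45], [-1.56, 4.7], [0.09, 2.05], [-2.69, 2.69]. Speed limits (rad/s): [2.57, 2.57, 3.14, 3.14, 3.14, 3.14, 3.14].

INTERFACE

Orientations are given as a rotation vector (axis times angle).
In Python, from bench import ctrl, vision gives the robot as it stands.
- The arm moves only by the tool jog_arm, never from a script. Its argument "increments" is a list of rows, each an object of numbers: "tx", "ty", "tz": the shift along the tool's x, y, z in mm; "wx", "wy", "wz": the turn, a rotation vector about the tool's x, y, z in rad; "gripper": the opening, from 0 (shut) to 1 (fully open). In form: [{"tx": .., "ty": .., "tz": .., "wx": .., "wy": .., "wz": .., "gripper": ..}, ...]. A call has exactly 5 rows; each row is the pose to reach, as a shift and turn from the pose commanded when the call began, along the tool's axes at that moment; what a row does not reach only later rows make up. A row lasts 1/12 s, in which the tool goes at most 41.7 mm and 7.16 degrees, less where a joint would pass 70% of its speed; a pose out of reach is approached as far as the arm can. A call with a gripper value outside its range is refused whole. The fingers move at their own pace and stop on an object; "grip_force" is the grip in N (left out, the last holds). Time passes only in rows, so rows that repeat a pose let the fingers close, or fill a call up. It gives the time, the measured TCP pose, the force, the opening and the grip force at its end, in the units of the state.
- ctrl.get_state(): the state, without advancing time (a new reading comes with each control period).
- vision.get_image(name): name is "scene" or "top"; returns a dict with "color" (420x560x3 uint8, blue, green, red), "fx", "fy", "cx", "cy" (pixels), "extrinsics" (4x4, takes a point from world to camera coordinates). Camera axes: x right, y down, z forward; pixel columns grow to the right and rows downward; lengths in m; the calibration is good to about 2 mm. A picture is of the moment at which its call begins. There is no depth.
- ctrl.close_job(): hands the job in; it is judged then, once.
Trained networks look in the newest picture that a camera, given by its name, has taken for a name from the list of things; names that differ only in an ending like _2 or _b are one class to them, and where a whole thing is asked for, a point or a joint stands for the part that bears it (a point fixed in the world has none). Each returns a list of dicts, best first, with "conf" (0 to 1); they miss things now and then, are a little off and sometimes report something else, mostly with a low value. They report only what shows in the picture. A call takes as long as a camera call.
- vision.spot_in(camera, thing): "bbox" ([left, top, right, bottom] in pixels, round what is visible of it).
The state is a dict: "time": time; "joint_positions": joint angles; "qd": joint speeds; "joint_torque": joint torques, N m; "position": TCP position; "tool_rot": TCP orientation; "ft_force": force on the tool from outside, world axes, zero at the start; "torque": the same for the moment, N m; "grip_width": opening from 0.0 (shut) to 1.0 (fully open); "grip_force": force on a finger pad.
Only numpy, scipy, OpenCV 4.12 (cv2) and the standard library are available. Lean on these libraries where they do the work, as an engineer would, in place of code of your own. Each camera call takes 0.05 s, during which the arm holds its last target. There are 200 camera calls.

TASK

Take the white push-fit stop cap off the end of the outlet's rigid tube: its catch hangs on the tube's collar, so gently push the cap home on the tube until it bottoms, squeeze its red release ring right in towards the body, and keep the ring squeezed while you draw the cap straight off. Do not wrench the tube, lay the cap in the steel tray and let go, and leave the two vials and the timer where they are.

Things in the scene. Friction and masses are not known exactly. Their poses are not given: they have to be found in the camera images.
- air_outlet: Fixed outlet: 100 x 100 x 14 mm dark base, pillar with 46 mm grey head (top 147 mm up), and a level rigid steel tube of 10 mm diameter, axis 120 mm up. Origin: on the worktop under the root of the tube. The tube runs along the outlet's own -y, to its free end about 138 mm from the origin. Pillar and head lie at y = -3 to +53 mm, a brass nut (26 mm) reaches y = -12 mm.
- tube_axis (a point): Point on the tube axis straight above the outlet's origin, 120 mm up; axes as the outlet's. Hidden in the cap the tube carries a fixed hooked collar (21 mm diameter, 17 to 29 mm from its end). How far out collar and end sit varies by 7 mm in all between starts and cannot be seen. More than 25 N between cap and tube wrenches the tube. So does a quick one-shot squeeze whose pads drag the cap.
- cap: White stop cap on the tube's end, loose, about 0.15 kg: square body 52 x 52 mm, 50 mm long. Origin: centre of the body; own +y along the tube towards the outlet's head (mouth and ring side), -y to its closed end, z up. Squeezed along y, between closed end and ring, it measures 61 mm, 55.5 mm with the ring in. Clear of the tube 59 mm from home.
- ring (a joint): How far the red release ring is pressed into the cap: 0 out, 0.0055 m in. Spring: pressing takes 2 to 12 N; a stop takes any harder squeeze; it springs back when let go. Pressed, it lets two catches spring open, but only with the cap within 1 mm of home; else they stay hooked in the collar and the cap is held fast. Let go during the draw, they close again.
- ring_face (a point): Centre of the outer face of the red ring (51 mm diameter, 5 mm thick, 27 mm hole round the tube), on the tube axis; the collar passes out through the hole, so keep fingers over 14 mm from the axis. It lies 36 mm on the +y side of the cap's origin when out, 30.5 mm when pressed; moves with the ring. Axes as the cap's.
- cap_end (a point): Centre of the cap's flat closed end face (52 x 52 mm), 25 mm from the cap's origin. Axes as the cap's. At the start the cap hangs 3 to 11 mm short of fully home on the tube; pushed along the tube it slides home against 3 N at most, then stops hard. Pushing home first or squeezing first are both fine.
- tray: Fixed open steel parts tray, 130 x 150 mm outside (x, y), 24 mm high, walls and floor about 4 mm. Origin: centre of its underside, on the worktop.
- vial_1: Clear glass vial with blue band, 23 mm diameter, 54 mm high, standing loose; bystander. Origin: centre of its underside.
- vial_2: Brown glass vial with red band, 23 mm diameter, 54 mm high, standing loose; bystander. Origin: centre of its underside.
- timer: White lab timer, 55 x 62 x 22 mm, lying loose; bystander. Origin: centre of its underside.

How it is judged:
By the outcome, as a careful person would: the job done as asked, in the order asked, and still so for the second after the job is handed in, with the robot touching nothing.
It also fails if it takes over 45 s, if anything falls off the work surface, if the arm or the gripper's body presses on something with over 40 N, if the wrist force passes 120 N, or if a joint passes its speed limit or range.

## Working session

There is one attempt and no reset: what is moved stays moved. The work goes in short steps, Python scripts to look and compute and a tool call to move; the robot and the scene stay as the last step left them, time stands still between calls to the robot, and variables do not carry over. Pictures are saved under pics/ and viewed, at most 10 in all, crops included, and the job is handed in when it is done.

Besides the shell and the picture viewer there is one more tool, called after "Call:" by a JSON object that holds its "name" and its "arguments". jog_arm: Moves the arm, as the interface text tells. Its arguments: {"type":"object","properties":{"increments":{"type":"array"},"grip_force":{"type":"number"}},"required":["increments"]}

```bash
ls; mkdir -p pics; python3 - <<'E'
from bench import ctrl, vision
import cv2, json
s=ctrl.get_state(); print({k:s[k] for k in ('time','position','tool_rot','grip_width','ft_force')})
for c in ('scene','top'):
    im=vision.get_image(c); cv2.imwrite(f'pics/{c}0.png',im['color'])
    print(c,im['fx'],im['fy'],im['cx'],im['cy'],im['extrinsics'])
    for t in ('air_outlet','cap','ring','tray','vial_1','timer'):
        print(t,[( [round(v) for v in d['bbox']],round(d['conf'],2)) for d in vision.spot_in(c,t)][:3])
E
```

```text
pics
{'time': 0.0, 'position': array([0.20048773, 0.61771975, 0.22144368]), 'tool_rot': array([-4.90703944e-01, -3.10283851e+00,  3.00398722e-03]), 'grip_width': 1.0009806364559, 'ft_force': array([-0.01753544,  0.00388162, -0.30717333])}
scene 502.9300195514188 502.9300195514188 276.6986253992352 206.26038870609756 [[ 0.83315066 -0.55278802  0.01689326 -0.40654528]
 [-0.3842489  -0.6005607  -0.70119871  0.32772121]
 [ 0.39775967  0.57771296 -0.71276573  1.04282906]
 [ 0.          0.          0.          1.        ]]
air_outlet [([193, 153, 225, 218], 0.79), ([220, 184, 248, 216], 0.31)]
cap [([221, 185, 248, 216], 0.85)]
ring []
tray [([254, 268, 334, 345], 0.6)]
vial_1 [([222, 247, 230, 266], 0.62)]
timer [([254, 143, 276, 157], 0.63)]
top 398.43325251172854 398.43325251172854 275.3115188942053 208.34276157618322 [[ 0.00270809 -0.99963689  0.02680951  0.07967541]
 [-0.98872586 -0.00669035 -0.14958746  0.56522405]
 [ 0.14971251 -0.02610216 -0.98838497  1.14437678]
 [ 0.          0.          0.          1.        ]]
air_outlet [([193, 223, 240, 259], 0.62)]
cap []
ring [([243, 236, 246, 250], 0.47)]
tray [([315, 224, 371, 269], 0.96)]
vial_1 [([280, 267, 285, 274], 0.58)]
timer [([168, 156, 191, 180], 0.86)]
```

View pictures.

```bash
python3 - <<'E'
import cv2
a=cv2.imread('pics/scene0.png')[120:360,150:390];b=cv2.imread('pics/top0.png')[130:310,140:400]
cv2.imwrite('pics/s1.png',cv2.resize(a,(600,600),interpolation=cv2.INTER_CUBIC));cv2.imwrite('pics/t1.png',cv2.resize(b,(780,540),interpolation=cv2.INTER_CUBIC))
E
```

```text
(no output)
```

View pics/s1.png

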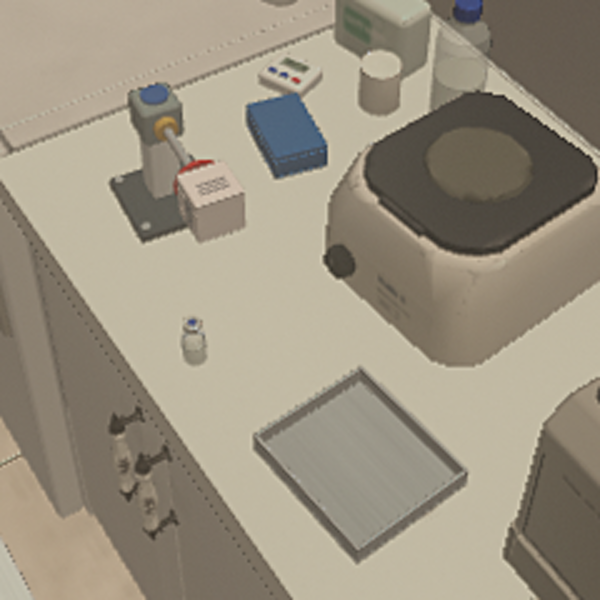

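View pics/t1.png

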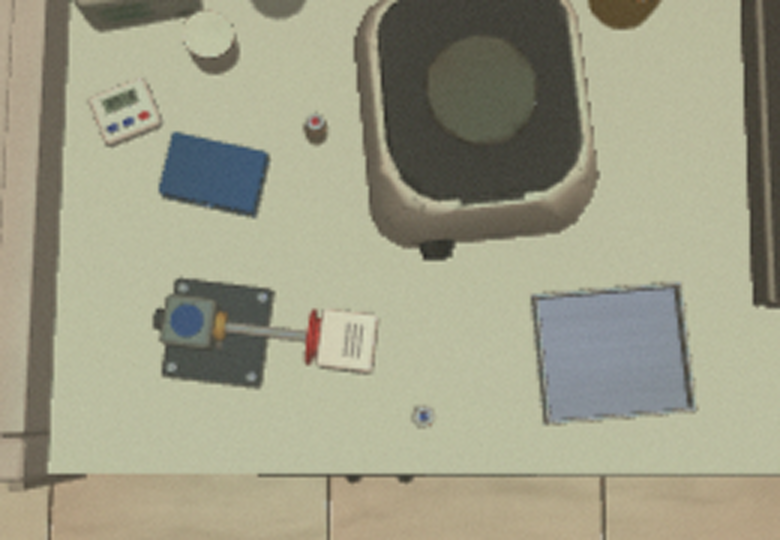

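Scene crop: outlet at upper left with the red ring and white cap (about (210,195) in the crop), a clear vial at (194,340) and the tray at (360,465). Top crop: cap at (348,341), outlet head at (187,321), clear vial at (423,416), brown vial at (315,125), tray at about (613,354).

```bash
cat > h.py <<'E'
from bench import ctrl, vision
import numpy as np, cv2
from scipy.spatial.transform import Rotation as R
CAM={'scene':(502.93002,276.69863,206.26039,np.array([[0.83315066,-0.55278802,0.01689326,-0.40654528],[-0.3842489,-0.6005607,-0.70119871,0.32772121],[0.39775967,0.57771296,-0.71276573,1.04282906]])),
'top':(398.43325,275.31152,208.34276,np.array([[0.00270809,-0.99963689,0.02680951,0.07967541],[-0.98872586,-0.00669035,-0.14958746,0.56522405],[0.14971251,-0.02610216,-0.98838497,1.14437678]]))}
def proj(c,p):
    f,cx,cy,E=CAM[c]; q=E[:,:3]@np.asarray(p,float)+E[:,3]; return np.array([f*q[0]/q[2]+cx,f*q[1]/q[2]+cy])
def back(c,uv,z):
    f,cx,cy,E=CAM[c]; d=E[:,:3].T@np.array([(uv[0]-cx)/f,(uv[1]-cy)/f,1]); o=-E[:,:3].T@E[:,3]
    return o+d*(z-o[2])/d[2]
T=lambda u,v:(140+u/3-.33,130+v/3-.33)
S=lambda u,v:(150+u/2.5-.3,120+v/2.5-.3)
E
python3 - <<'E'
from h import *
from scipy.optimize import least_squares
np.set_printoptions(precision=4,suppress=True)
# outlet-frame points (base corners, cap top outer corners use free d)
obs=[('top',T(176,279),(50,50,14)),]
# quick look
for n,uv,z in [('cap1',(320,309),.146),('cap2',(377,313),.146),('cap3',(374,374),.146),('cap4',(318,370),.146),
 ('tubeA',(228,328),.12),('tubeB',(306,335),.12),('b1',(176,279),.014),('b2',(274,291),.014),('b3',(262,388),.014),('b4',(163,376),.014),
 ('head',(187,321),.148),('tr1',(531,296),.024),('tr2',(680,284),.024),('tr3',(695,409),.024),('tr4',(546,423),.024),('v1',(423,416),.054),('v2',(315,122),.054),('ringT',(311,313),.13),('ringB',(311,363),.13)]:
    print('T',n,back('top',T(*uv),z)[:2])
for n,uv,z in [('capa',(177,176),.146),('capb',(228,159),.146),('capc',(244,199),.146),('capd',(193,208),.146),('capbot1',(203,240),.094),('capbot2',(244,228),.094),('head',(155,95),.148),
 ('tr1',(360,371),.024),('tr2',(466,473),.024),('tr3',(358,557),.024),('tr4',(255,437),.024),('v1',(193,323),.054)]:
    print('S',n,back('scene',S(*uv),z)[:2])
E
```

```text
T cap1 [0.4825 0.1626]
T cap2 [0.4792 0.1117]
T cap3 [0.425 0.114]
T cap4 [0.4283 0.1637]
T tubeA [0.4671 0.2473]
T tubeB [0.461  0.1763]
T b1 [0.5238 0.3136]
T b2 [0.5122 0.2151]
T b3 [0.4154 0.2252]
T b4 [0.4269 0.3234]
T head [0.4711 0.2803]
T tr1 [ 0.5075 -0.0427]
T tr2 [ 0.5205 -0.1933]
T tr3 [ 0.3959 -0.2043]
T tr4 [ 0.3818 -0.0559]
T v1 [0.3883 0.0668]
T v2 [0.6769 0.1744]
T ringT [0.4803 0.1715]
T ringB [0.4352 0.1708]
S capa [0.4318 0.1634]
S capb [0.4852 0.1578]
S capc [0.4696 0.1021]
S capd [0.4233 0.1175]
S capbot1 [0.4331 0.1208]
S capbot2 [0.4749 0.1132]
S head [0.4704 0.2786]
S tr1 [ 0.5032 -0.0495]
S tr2 [ 0.5175 -0.1939]
S tr3 [ 0.3895 -0.2095]
S tr4 [ 0.38   -0.0593]
S v1 [0.3881 0.0654]
```

```bash
cat >> h.py <<'E'
TH=np.radians(-6.2); UX=np.array([np.cos(TH),np.sin(TH),0]); UY=np.array([-np.sin(TH),np.cos(TH),0])
RT=R.from_matrix(np.column_stack([-UX,UY,[0,0,-1]]))
def go(p,rt=RT):
    s=ctrl.get_state(); r=R.from_rotvec(s['tool_rot'])
    np.set_printoptions(precision=4,suppress=True)
    print('t',round(s['time'],2),'pos',s['position'],'F',s['ft_force'],'tool y',r.as_matrix()[:,1],'w',s['grip_width']*87)
    print('delta mm',r.inv().apply(np.array(p)-s['position'])*1000,'rot',(r.inv()*rt).as_rotvec())
E
python3 -c "
from h import *
go([.4555,.1425,.22])"
```

```text
t 0.7 pos [0.2007 0.6183 0.2226] F [0.6831 0.5411 0.1652] tool y [0.3086 0.9512 0.0002] w 86.68077795451035
delta mm [-389.241  -373.91      2.5949] rot [ 0.0002  0.0001 -0.2055]
```

Call:
{"name": "jog_arm", "arguments": {"increments": [{"tx": -20,"ty": -18,"tz": -15},{"tx": -48,"ty": -46,"tz": -30,"wz": -0.05},{"tx": -76,"ty": -73,"tz": -30,"wz": -0.1},{"tx": -104,"ty": -100,"tz": -30,"wz": -0.15},{"tx": -132,"ty": -127,"tz": -30,"wz": -0.2}]}}

```text
validation failed for argument at $.in...
```

```bash
python3 -c "
from h import *
go([.4555,.1425,.24])"
```

```text
t 0.7 pos [0.2007 0.6183 0.2226] F [0.6831 0.5411 0.1652] tool y [0.3086 0.9512 0.0002] w 86.68077795451035
delta mm [-389.2421 -373.9066  -17.4051] rot [ 0.0002  0.0001 -0.2055]
```

Probably every key is required.

Call:
{"name": "jog_arm", "arguments": {"increments": [{"tx": -20,"ty": -18,"tz": -15,"wx": 0,"wy": 0,"wz": 0,"gripper": 1},{"tx": -48,"ty": -46,"tz": -30,"wx": 0,"wy": 0,"wz": -0.05,"gripper": 1},{"tx": -76,"ty": -73,"tz": -30,"wx": 0,"wy": 0,"wz": -0.1,"gripper": 1},{"tx": -104,"ty": -100,"tz": -30,"wx": 0,"wy": 0,"wz": -0.15,"gripper": 1},{"tx": -132,"ty": -127,"tz": -30,"wx": 0,"wy": 0,"wz": -0.205,"gripper": 1}]}}

```text
time: 1.12
position: [0.2877, 0.4553, 0.2531]
tool_rot: [0.166, 3.137, 0.002]
ft_force: [1.3, -0.1, 0.2]
grip_width: 0.996
grip_force: 0.0
```

```bash
python3 -c "
from h import *
go([.4555,.1425,.24])"
```

```text
t 1.12 pos [0.2877 0.4553 0.2531] F [ 1.3491 -0.0556  0.2073] tool y [0.1057 0.9944 0.0011] w 86.68067778185443
delta mm [-199.8955 -293.2823   12.8683] rot [0.0011 0.0006 0.0023]
```

Call:
{"name": "jog_arm", "arguments": {"increments": [{"tx": -22,"ty": -32,"tz": 0,"wx": 0,"wy": 0,"wz": 0,"gripper": 1},{"tx": -44,"ty": -64,"tz": 0,"wx": 0,"wy": 0,"wz": 0,"gripper": 1},{"tx": -66,"ty": -96,"tz": 0,"wx": 0,"wy": 0,"wz": 0,"gripper": 1},{"tx": -88,"ty": -128,"tz": 0,"wx": 0,"wy": 0,"wz": 0,"gripper": 1},{"tx": -110,"ty": -160,"tz": 0,"wx": 0,"wy": 0,"wz": 0,"gripper": 1}]}}

```text
time: 1.53
position: [0.3796, 0.2839, 0.2529]
tool_rot: [0.171, 3.136, 0.001]
ft_force: [0.9, 0.1, 0.0]
grip_width: 0.997
grip_force: 0.0
```

Call:
{"name": "jog_arm", "arguments": {"increments": [{"tx": -22,"ty": -32,"tz": 3,"wx": 0,"wy": 0,"wz": 0,"gripper": 1},{"tx": -44,"ty": -64,"tz": 6,"wx": 0,"wy": 0,"wz": 0,"gripper": 1},{"tx": -66,"ty": -96,"tz": 9,"wx": 0,"wy": 0,"wz": 0,"gripper": 1},{"tx": -86,"ty": -120,"tz": 12,"wx": 0,"wy": 0,"wz": 0,"gripper": 1},{"tx": -90,"ty": -130,"tz": 12,"wx": 0,"wy": 0,"wz": 0,"gripper": 1}]}}

```text
time: 1.95
position: [0.4567, 0.1413, 0.2405]
tool_rot: [0.182, 3.135, -0.002]
ft_force: [-0.4, -1.1, -1.1]
grip_width: 0.999
grip_force: 0.0
```

```bash
python3 - <<'E'
from h import *
go([.4555,.1425,.18])
ims=[]
for c in ('scene','top'):
    im=vision.get_image(c)['color']; 
    x,y=(180,120) if c=='scene' else (190,190)
    ims.append(cv2.resize(im[y:y+120,x:x+100],(400,480),interpolation=cv2.INTER_CUBIC))
cv2.imwrite('pics/h1.png',np.hstack(ims))
E
```

```text
t 1.95 pos [0.4567 0.1413 0.2405] F [-0.4183 -1.1252 -1.1476] tool y [ 0.1159  0.9933 -0.0012] w 86.95218472902064
delta mm [ 1.4102  1.1039 60.4962] rot [-0.0013  0.0016 -0.0079]
```

View pics/h1.png

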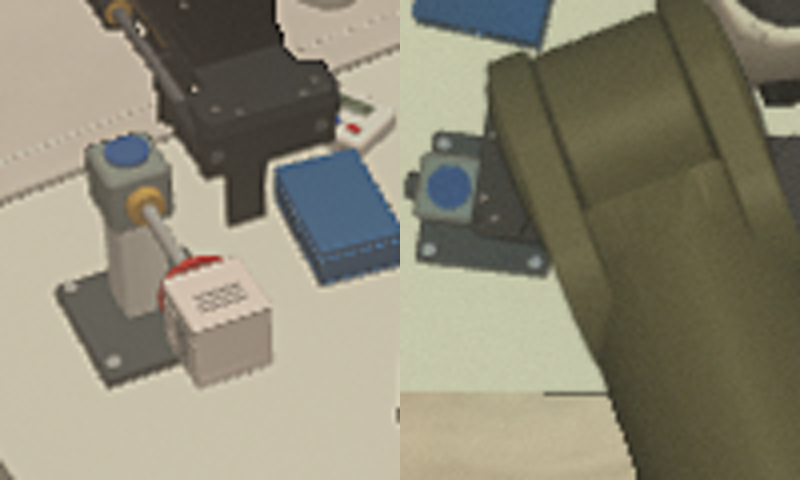

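The view shows the gripper above and behind the cap, with one finger tip at about pixel (241,175). I'll check that against the projected finger positions.

```bash
python3 - <<'E'
from h import *
s=ctrl.get_state();r=R.from_rotvec(s['tool_rot']);p=s['position']
for q in ([0,0,0],[0,.0435,0],[0,.0585,0],[0,-.0435,0],[0,-.0585,0],[0,.095,-.07],[0,-.095,-.07]):
    print(q,proj('scene',p+r.apply(q)))
E
```

```text
[0, 0, 0] [230.97872918 160.7839914 ]
[0, 0.0435, 0] [223.48509938 149.78478304]
[0, 0.0585, 0] [220.98093832 146.10915587]
[0, -0.0435, 0] [238.83634559 172.31746215]
[0, -0.0585, 0] [241.63511166 176.42551286]
[0, 0.095, -0.07] [212.88152354 112.83953651]
[0, -0.095, -0.07] [247.86275103 161.7365401 ]
```

Call:
{"name": "jog_arm", "arguments": {"increments": [{"tx": 1,"ty": 1,"tz": 20,"wx": 0,"wy": 0,"wz": -0.008,"gripper": 1},{"tx": 1,"ty": 1,"tz": 40,"wx": 0,"wy": 0,"wz": -0.008,"gripper": 1},{"tx": 1,"ty": 1,"tz": 60,"wx": 0,"wy": 0,"wz": -0.008,"gripper": 1},{"tx": 1,"ty": 1,"tz": 78,"wx": 0,"wy": 0,"wz": -0.008,"gripper": 1},{"tx": 1,"ty": 1,"tz": 78,"wx": 0,"wy": 0,"wz": -0.008,"gripper": 1}]}}

```text
time: 2.47
position: [0.4501, 0.1493, 0.1592]
tool_rot: [-0.153, -3.132, 0.004]
ft_force: [-0.8, 0.0, 0.4]
grip_width: 0.999
grip_force: 0.0
```

```bash
python3 - <<'E'
from h import *
go([.4555,.1425,.1365])
im=vision.get_image('scene')['color']
cv2.imwrite('pics/h2.png',cv2.resize(im[140:230,180:280],(800,600),interpolation=cv2.INTER_CUBIC))
s=ctrl.get_state();r=R.from_rotvec(s['tool_rot']);p=s['position']
for q in ([.0095,-.0435,0],[-.0095,-.0435,0]): print((proj('scene',p+r.apply(q))-[180,140])*[8,6.67])
E
```

```text
t 2.47 pos [0.4501 0.1493 0.1592] F [-0.836   0.0079  0.3666] tool y [ 0.0972  0.9953 -0.0026] w 86.88818897762293
delta mm [-6.122  -6.2154 22.7206] rot [-0.0026 -0.0057  0.0109]
[433.4704 390.3694]
[493.0378 373.1464]
```

View pics/h2.png

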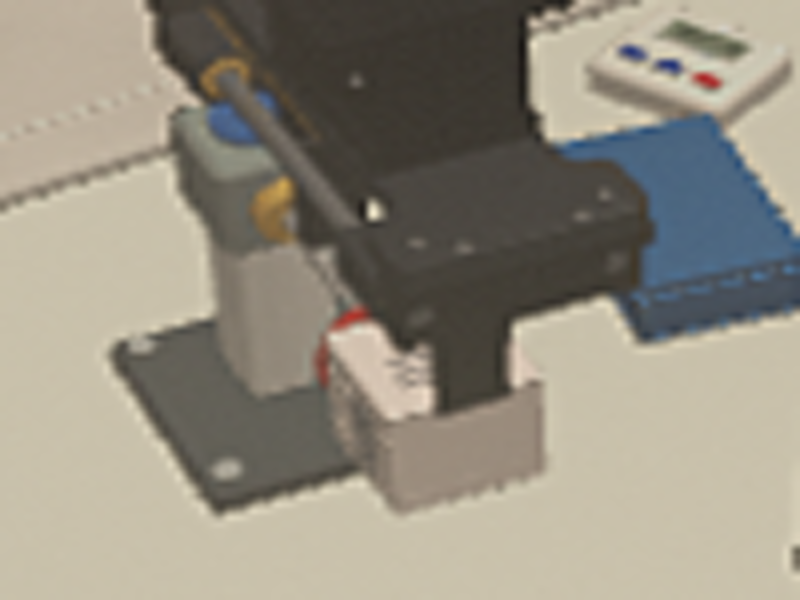

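Close view: the near finger's tip is at about (470,400) in the crop, just above the cap's closed-end edge. It needs to shift outward by about 6 mm, with time to settle.

Call:
{"name": "jog_arm", "arguments": {"increments": [{"tx": -3,"ty": -3,"tz": 0,"wx": 0,"wy": 0,"wz": 0.01,"gripper": 1},{"tx": -6,"ty": -6,"tz": 0,"wx": 0,"wy": 0,"wz": 0.01,"gripper": 1},{"tx": -6,"ty": -6,"tz": 0,"wx": 0,"wy": 0,"wz": 0.01,"gripper": 1},{"tx": -6,"ty": -6,"tz": 0,"wx": 0,"wy": 0,"wz": 0.01,"gripper": 1},{"tx": -6,"ty": -6,"tz": 0,"wx": 0,"wy": 0,"wz": 0.01,"gripper": 1}]}}

```text
time: 2.93
position: [0.4593, 0.1414, 0.1633]
tool_rot: [0.174, 3.136, 0.001]
ft_force: [0.3, 0.0, 0.1]
grip_width: 1.003
grip_force: 0.0
```

```bash
python3 - <<'E'
from h import *
go([.4555,.1425,.1365])
E
```

```text
t 2.93 pos [0.4593 0.1414 0.1633] F [0.2968 0.0298 0.1078] tool y [0.1108 0.9938 0.0009] w 87.25836902024963
delta mm [ 3.9016  0.6305 26.7837] rot [ 0.0009  0.001  -0.0028]
```

```bash
cat >> h.py <<'E'
def settle(n=4):
    np.set_printoptions(precision=4,suppress=True)
    for i in range(n):
        vision.get_image('top'); s=ctrl.get_state(); print(round(s['time'],2),s['position'],s['ft_force'],round(s['grip_width']*87,2),round(s['grip_force'],1))
E
python3 - <<'E'
from h import *
settle(6)
go([.4555,.1425,.1365])
E
```

```text
2.98 [0.4591 0.1414 0.1631] [-0.61   -0.1356 -0.1552] 86.94 0.0
3.03 [0.4589 0.1414 0.1629] [ 0.2556 -0.0484 -0.092 ] 86.84 0.0
3.08 [0.4589 0.1414 0.1628] [0.0886 0.0097 0.4539] 86.36 0.0
3.13 [0.4588 0.1414 0.1627] [0.155  0.3326 0.3147] 86.75 0.0
3.18 [0.4588 0.1414 0.1627] [ 0.2499  0.2763 -1.2813] 87.06 0.0
3.23 [0.4588 0.1413 0.1626] [ 0.0756 -0.3353  0.8897] 86.95 0.0
t 3.23 pos [0.4588 0.1413 0.1626] F [ 0.0756 -0.3353  0.8897] tool y [0.1104 0.9939 0.0001] w 86.95120927931089
delta mm [ 3.408   0.7866 26.1132] rot [ 0.0001  0.     -0.0024]
```

Call:
{"name": "jog_arm", "arguments": {"increments": [{"tx": 2,"ty": 0.5,"tz": 7,"wx": 0,"wy": 0,"wz": 0,"gripper": 1},{"tx": 3,"ty": 1,"tz": 14,"wx": 0,"wy": 0,"wz": 0,"gripper": 1},{"tx": 3,"ty": 1,"tz": 20,"wx": 0,"wy": 0,"wz": 0,"gripper": 1},{"tx": 3,"ty": 1,"tz": 24,"wx": 0,"wy": 0,"wz": 0,"gripper": 1},{"tx": 3,"ty": 1,"tz": 25,"wx": 0,"wy": 0,"wz": 0,"gripper": 1}]}}

```text
time: 3.65
position: [0.4552, 0.1423, 0.1362]
tool_rot: [-0.174, -3.135, 0.002]
ft_force: [-0.2, 0.6, -0.6]
grip_width: 1.001
grip_force: 0.0
```

```bash
python3 - <<'E'
from h import *
settle(5)
im=vision.get_image('scene')['color']
cv2.imwrite('pics/h3.png',cv2.resize(im[140:230,180:280],(800,720),interpolation=cv2.INTER_CUBIC)[:600])
go([.4555,.1425,.1365])
E
```

```text
3.7 [0.4554 0.1423 0.1366] [-0.4782 -0.4499  0.7118] 87.23 0.0
3.75 [0.4557 0.1424 0.1371] [ 0.1463 -0.1489  0.2272] 86.9 0.0
3.8 [0.456  0.1425 0.1375] [ 1.1675 -0.2485  1.0319] 86.9 0.0
3.85 [0.4561 0.1426 0.1377] [ 0.4226  0.8604 -0.9562] 86.88 0.0
3.9 [0.4563 0.1427 0.1378] [-0.9224  0.0877 -0.9592] 86.6 0.0
t 3.95 pos [0.4563 0.1427 0.1379] F [ 0.4687  0.2185 -0.8383] tool y [0.1107 0.9939 0.0004] w 87.02828262904885
delta mm [ 0.7468 -0.2535  1.3907] rot [ 0.0004  0.0006 -0.0027]
```

View pics/h3.png

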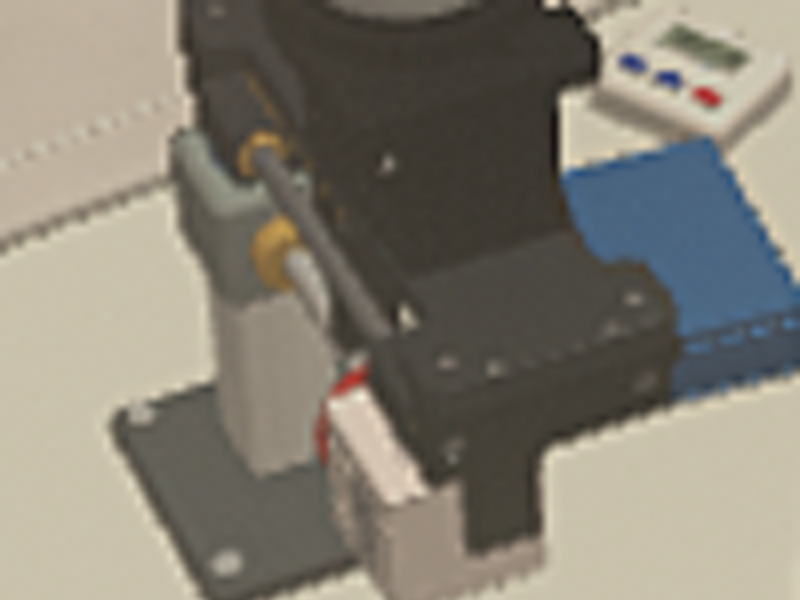

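The finger is now in front of the closed end, roughly centred on it (finger tip about (505,545) in the crop). Next I'll narrow the opening, drop 2 mm and push home gently.

Call:
{"name": "jog_arm", "arguments": {"increments": [{"tx": 0.5,"ty": 0,"tz": 1,"wx": 0,"wy": 0,"wz": 0,"gripper": 0.95},{"tx": 0.5,"ty": 0,"tz": 1.8,"wx": 0,"wy": 0,"wz": 0,"gripper": 0.9},{"tx": 0.5,"ty": 0,"tz": 1.8,"wx": 0,"wy": 0,"wz": 0,"gripper": 0.87},{"tx": 0.5,"ty": 0,"tz": 1.8,"wx": 0,"wy": 0,"wz": 0,"gripper": 0.87},{"tx": 0.5,"ty": 0,"tz": 1.8,"wx": 0,"wy": 0,"wz": 0,"gripper": 0.87}], "grip_force": 4}}

```text
time: 4.37
position: [0.4555, 0.1426, 0.1358]
tool_rot: [0.174, 3.137, 0.0]
ft_force: [0.2, 0.2, 0.3]
grip_width: 0.873
grip_force: 0.0
```

Call:
{"name": "jog_arm", "arguments": {"increments": [{"tx": 0,"ty": 1,"tz": 0,"wx": 0,"wy": 0,"wz": 0,"gripper": 0.87},{"tx": 0,"ty": 2,"tz": 0,"wx": 0,"wy": 0,"wz": 0,"gripper": 0.87},{"tx": 0,"ty": 3,"tz": 0,"wx": 0,"wy": 0,"wz": 0,"gripper": 0.87},{"tx": 0,"ty": 4,"tz": 0,"wx": 0,"wy": 0,"wz": 0,"gripper": 0.87},{"tx": 0,"ty": 5,"tz": 0,"wx": 0,"wy": 0,"wz": 0,"gripper": 0.87}]}}

```text
time: 4.78
position: [0.456, 0.1478, 0.1358]
tool_rot: [0.174, 3.137, 0.0]
ft_force: [-0.3, 0.5, 0.4]
grip_width: 0.87
grip_force: 0.0
```

```bash
python3 - <<'E'
from h import *
settle(4)
E
```

```text
4.83 [0.456  0.148  0.1358] [-0.2059  0.3268  1.3621] 75.6 0.0
4.88 [0.456  0.1479 0.1358] [ 0.4373 -1.1114  0.4246] 75.84 0.0
4.93 [0.456  0.1477 0.1358] [-1.1153 -0.1547 -0.2793] 75.57 0.0
4.98 [0.456  0.1476 0.1357] [ 0.1523 -0.2436 -0.7483] 75.81 0.0
```

Call:
{"name": "jog_arm", "arguments": {"increments": [{"tx": 0,"ty": 0.6,"tz": 0,"wx": 0,"wy": 0,"wz": 0,"gripper": 0.87},{"tx": 0,"ty": 1.2,"tz": 0,"wx": 0,"wy": 0,"wz": 0,"gripper": 0.87},{"tx": 0,"ty": 1.8,"tz": 0,"wx": 0,"wy": 0,"wz": 0,"gripper": 0.87},{"tx": 0,"ty": 2.4,"tz": 0,"wx": 0,"wy": 0,"wz": 0,"gripper": 0.87},{"tx": 0,"ty": 3,"tz": 0,"wx": 0,"wy": 0,"wz": 0,"gripper": 0.87}]}}

```text
time: 5.4
position: [0.4564, 0.1507, 0.1358]
tool_rot: [0.174, 3.137, 0.0]
ft_force: [-0.4, -0.2, -0.3]
grip_width: 0.874
grip_force: 0.0
```

Call:
{"name": "jog_arm", "arguments": {"increments": [{"tx": 0,"ty": 0.6,"tz": 0,"wx": 0,"wy": 0,"wz": 0,"gripper": 0.87},{"tx": 0,"ty": 1.2,"tz": 0,"wx": 0,"wy": 0,"wz": 0,"gripper": 0.87},{"tx": 0,"ty": 1.8,"tz": 0,"wx": 0,"wy": 0,"wz": 0,"gripper": 0.87},{"tx": 0,"ty": 2.4,"tz": 0,"wx": 0,"wy": 0,"wz": 0,"gripper": 0.87},{"tx": 0,"ty": 3,"tz": 0,"wx": 0,"wy": 0,"wz": 0,"gripper": 0.87}]}}

```text
time: 5.82
position: [0.4567, 0.1536, 0.1358]
tool_rot: [0.174, 3.137, 0.0]
ft_force: [-0.3, 0.3, 0.2]
grip_width: 0.866
grip_force: 0.0
```

```bash
python3 - <<'E'
from h import *
settle(4)
E
```

```text
5.87 [0.4567 0.1538 0.1358] [-0.6601  0.3592  0.0148] 75.81 0.0
5.92 [0.4567 0.1537 0.1358] [ 0.6458 -0.46   -0.665 ] 75.24 0.0
5.97 [0.4567 0.1536 0.1357] [-0.011  -0.3105 -0.5363] 75.58 0.0
6.02 [0.4567 0.1536 0.1357] [ 0.8132 -0.2218  0.0361] 75.46 0.0
```

Call:
{"name": "jog_arm", "arguments": {"increments": [{"tx": 0,"ty": 0.6,"tz": 0,"wx": 0,"wy": 0,"wz": 0,"gripper": 0.87},{"tx": 0,"ty": 1.2,"tz": 0,"wx": 0,"wy": 0,"wz": 0,"gripper": 0.87},{"tx": 0,"ty": 1.8,"tz": 0,"wx": 0,"wy": 0,"wz": 0,"gripper": 0.87},{"tx": 0,"ty": 2.4,"tz": 0,"wx": 0,"wy": 0,"wz": 0,"gripper": 0.87},{"tx": 0,"ty": 3,"tz": 0,"wx": 0,"wy": 0,"wz": 0,"gripper": 0.87}]}}

```text
time: 6.43
position: [0.457, 0.1564, 0.1357]
tool_rot: [-0.174, -3.137, 0.0]
ft_force: [0.5, -1.2, 1.2]
grip_width: 0.874
grip_force: 0.5
```

```bash
python3 - <<'E'
from h import *
settle(3)
im=vision.get_image('scene')['color']
cv2.imwrite('pics/h4.png',cv2.resize(im[140:230,180:280],(800,720),interpolation=cv2.INTER_CUBIC)[:600])
E
```

```text
6.48 [0.4571 0.1566 0.1358] [ 0.1156 -2.0538  0.8136] 75.74 0.5
6.53 [0.457  0.1566 0.1358] [-0.0023 -0.8456  0.1555] 75.49 0.4
6.58 [0.457  0.1566 0.1358] [-0.3751  0.0356  0.6412] 75.91 0.3
```

View pics/h4.png

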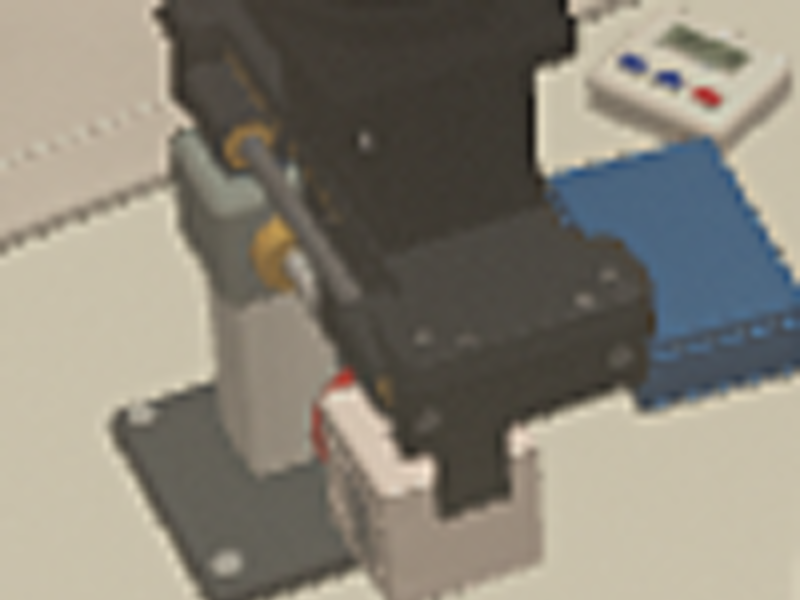

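Contact has just started: the finger sits against the closed face, centred at about (475,510) in the crop. I'll keep pushing in small steps.

Call:
{"name": "jog_arm", "arguments": {"increments": [{"tx": 0,"ty": 0.6,"tz": 0,"wx": 0,"wy": 0,"wz": 0,"gripper": 0.87},{"tx": 0,"ty": 1.2,"tz": 0,"wx": 0,"wy": 0,"wz": 0,"gripper": 0.87},{"tx": 0,"ty": 1.8,"tz": 0,"wx": 0,"wy": 0,"wz": 0,"gripper": 0.87},{"tx": 0,"ty": 2.4,"tz": 0,"wx": 0,"wy": 0,"wz": 0,"gripper": 0.87},{"tx": 0,"ty": 2.4,"tz": 0,"wx": 0,"wy": 0,"wz": 0,"gripper": 0.87}]}}

```text
time: 7.05
position: [0.4573, 0.1591, 0.1358]
tool_rot: [0.174, 3.137, 0.0]
ft_force: [0.7, -1.4, 0.3]
grip_width: 0.876
grip_force: 0.3
```

Call:
{"name": "jog_arm", "arguments": {"increments": [{"tx": 0,"ty": 0.5,"tz": 0,"wx": 0,"wy": 0,"wz": 0,"gripper": 0.87},{"tx": 0,"ty": 1,"tz": 0,"wx": 0,"wy": 0,"wz": 0,"gripper": 0.87},{"tx": 0,"ty": 1.5,"tz": 0,"wx": 0,"wy": 0,"wz": 0,"gripper": 0.87},{"tx": 0,"ty": 1.5,"tz": 0,"wx": 0,"wy": 0,"wz": 0,"gripper": 0.87},{"tx": 0,"ty": 1.5,"tz": 0,"wx": 0,"wy": 0,"wz": 0,"gripper": 0.87}]}}

```text
time: 7.47
position: [0.4575, 0.1606, 0.1358]
tool_rot: [0.174, 3.137, 0.0]
ft_force: [0.0, -0.4, 0.4]
grip_width: 0.87
grip_force: 0.3
```

Call:
{"name": "jog_arm", "arguments": {"increments": [{"tx": 0,"ty": 0.5,"tz": 0,"wx": 0,"wy": 0,"wz": 0,"gripper": 0.87},{"tx": 0,"ty": 1,"tz": 0,"wx": 0,"wy": 0,"wz": 0,"gripper": 0.87},{"tx": 0,"ty": 1.5,"tz": 0,"wx": 0,"wy": 0,"wz": 0,"gripper": 0.87},{"tx": 0,"ty": 1.5,"tz": 0,"wx": 0,"wy": 0,"wz": 0,"gripper": 0.87},{"tx": 0,"ty": 1.5,"tz": 0,"wx": 0,"wy": 0,"wz": 0,"gripper": 0.87}]}}

```text
time: 7.88
position: [0.4576, 0.1612, 0.1357]
tool_rot: [-0.175, -3.137, 0.002]
ft_force: [0.3, -3.2, 1.2]
grip_width: 0.875
grip_force: 2.0
```

Call:
{"name": "jog_arm", "arguments": {"increments": [{"tx": 0,"ty": 0.5,"tz": 0,"wx": 0,"wy": 0,"wz": 0,"gripper": 0.87},{"tx": 0,"ty": 1,"tz": 0,"wx": 0,"wy": 0,"wz": 0,"gripper": 0.87},{"tx": 0,"ty": 1.5,"tz": 0,"wx": 0,"wy": 0,"wz": 0,"gripper": 0.87},{"tx": 0,"ty": 1.5,"tz": 0,"wx": 0,"wy": 0,"wz": 0,"gripper": 0.87},{"tx": 0,"ty": 1.5,"tz": 0,"wx": 0,"wy": 0,"wz": 0,"gripper": 0.87}]}}

```text
time: 8.3
position: [0.4577, 0.1613, 0.1357]
tool_rot: [-0.176, -3.136, 0.005]
ft_force: [-0.3, -7.8, 3.2]
grip_width: 0.872
grip_force: 3.6
```

The cap is home: it stops hard at TCP y ≈ 0.1612. Now I'll close in steps while moving back by half the closing, so the end pad holds its light pressure.

Call:
{"name": "jog_arm", "arguments": {"increments": [{"tx": 0,"ty": -0.8,"tz": 0,"wx": 0,"wy": 0,"wz": 0,"gripper": 0.85},{"tx": 0,"ty": -1.8,"tz": 0,"wx": 0,"wy": 0,"wz": 0,"gripper": 0.83},{"tx": 0,"ty": -2.7,"tz": 0,"wx": 0,"wy": 0,"wz": 0,"gripper": 0.81},{"tx": 0,"ty": -3.6,"tz": 0,"wx": 0,"wy": 0,"wz": 0,"gripper": 0.79},{"tx": 0,"ty": -4.3,"tz": 0,"wx": 0,"wy": 0,"wz": 0,"gripper": 0.79}], "grip_force": 20}}

```text
time: 8.72
position: [0.4573, 0.1581, 0.1357]
tool_rot: [-0.175, -3.136, 0.002]
ft_force: [-0.7, -4.1, 2.6]
grip_width: 0.8
grip_force: 2.2
```

```bash
python3 - <<'E'
from h import *
settle(3)
E
```

```text
8.77 [0.4573 0.158  0.1358] [-1.7664 -6.1649  1.6257] 69.04 3.0
8.82 [0.4572 0.1579 0.1357] [-1.1015 -5.7382  3.2482] 68.98 3.0
8.87 [0.4572 0.1579 0.1357] [-0.2184 -5.7032  2.0615] 68.97 3.1
```

Call:
{"name": "jog_arm", "arguments": {"increments": [{"tx": 0,"ty": -0.7,"tz": 0,"wx": 0,"wy": 0,"wz": 0,"gripper": 0.775},{"tx": 0,"ty": -1.4,"tz": 0,"wx": 0,"wy": 0,"wz": 0,"gripper": 0.76},{"tx": 0,"ty": -2.1,"tz": 0,"wx": 0,"wy": 0,"wz": 0,"gripper": 0.745},{"tx": 0,"ty": -2.8,"tz": 0,"wx": 0,"wy": 0,"wz": 0,"gripper": 0.73},{"tx": 0,"ty": -3.1,"tz": 0,"wx": 0,"wy": 0,"wz": 0,"gripper": 0.72}], "grip_force": 20}}

```text
time: 9.28
position: [0.4569, 0.1552, 0.1357]
tool_rot: [-0.175, -3.136, 0.002]
ft_force: [-0.5, -5.8, 1.9]
grip_width: 0.727
grip_force: 2.9
```

```bash
python3 - <<'E'
from h import *
settle(3)
E
```

```text
9.33 [0.4569 0.1551 0.1357] [-1.5223 -5.6522  3.4168] 63.34 3.2
9.38 [0.4569 0.155  0.1357] [-1.4811 -6.9348  3.188 ] 62.85 3.2
9.43 [0.4569 0.1549 0.1357] [-0.9638 -6.2044  2.3725] 63.22 3.3
```

Call:
{"name": "jog_arm", "arguments": {"increments": [{"tx": 0,"ty": -0.4,"tz": 0,"wx": 0,"wy": 0,"wz": 0,"gripper": 0.71},{"tx": 0,"ty": -0.9,"tz": 0,"wx": 0,"wy": 0,"wz": 0,"gripper": 0.7},{"tx": 0,"ty": -1.3,"tz": 0,"wx": 0,"wy": 0,"wz": 0,"gripper": 0.69},{"tx": 0,"ty": -1.7,"tz": 0,"wx": 0,"wy": 0,"wz": 0,"gripper": 0.68},{"tx": 0,"ty": -2.1,"tz": 0,"wx": 0,"wy": 0,"wz": 0,"gripper": 0.67}], "grip_force": 20}}

```text
time: 9.85
position: [0.4567, 0.1531, 0.1358]
tool_rot: [-0.175, -3.136, 0.002]
ft_force: [-1.1, -5.9, 2.9]
grip_width: 0.679
grip_force: 8.3
```

```bash
python3 - <<'E'
from h import *
settle(3)
E
```

```text
9.9 [0.4567 0.153  0.1358] [-0.4766 -6.2352  3.2184] 58.68 8.9
9.95 [0.4567 0.1529 0.1357] [-0.7652 -6.2169  3.0745] 58.8 9.2
10.0 [0.4567 0.1528 0.1358] [-1.6375 -5.5909  2.6621] 58.59 9.3
```

Call:
{"name": "jog_arm", "arguments": {"increments": [{"tx": 0,"ty": -0.4,"tz": 0,"wx": 0,"wy": 0,"wz": 0,"gripper": 0.66},{"tx": 0,"ty": -0.8,"tz": 0,"wx": 0,"wy": 0,"wz": 0,"gripper": 0.65},{"tx": 0,"ty": -1.2,"tz": 0,"wx": 0,"wy": 0,"wz": 0,"gripper": 0.64},{"tx": 0,"ty": -1.5,"tz": 0,"wx": 0,"wy": 0,"wz": 0,"gripper": 0.63},{"tx": 0,"ty": -1.6,"tz": 0,"wx": 0,"wy": 0,"wz": 0,"gripper": 0.61}], "grip_force": 25}}

```text
time: 10.42
position: [0.4565, 0.1512, 0.1359]
tool_rot: [-0.175, -3.136, 0.002]
ft_force: [-1.2, -5.9, 2.9]
grip_width: 0.63
grip_force: 25.0
```

Call:
{"name": "jog_arm", "arguments": {"increments": [{"tx": 0,"ty": 0,"tz": 0,"wx": 0,"wy": 0,"wz": 0,"gripper": 0.58},{"tx": 0,"ty": 0,"tz": 0,"wx": 0,"wy": 0,"wz": 0,"gripper": 0.56},{"tx": 0,"ty": 0,"tz": 0,"wx": 0,"wy": 0,"wz": 0,"gripper": 0.55},{"tx": 0,"ty": 0,"tz": 0,"wx": 0,"wy": 0,"wz": 0,"gripper": 0.55},{"tx": 0,"ty": 0,"tz": 0,"wx": 0,"wy": 0,"wz": 0,"gripper": 0.55}], "grip_force": 30}}

```text
time: 10.83
position: [0.4565, 0.1512, 0.1359]
tool_rot: [-0.175, -3.136, 0.002]
ft_force: [-1.3, -6.8, 4.4]
grip_width: 0.63
grip_force: 30.0
```

```bash
python3 - <<'E'
from h import *
settle(3)
go([0,0,0])
E
```

```text
10.88 [0.4565 0.1512 0.1359] [-1.5723 -6.3499  4.8088] 54.46 30.0
10.93 [0.4565 0.1512 0.1359] [-1.8313 -6.8911  3.8615] 54.84 30.0
10.98 [0.4565 0.1512 0.1359] [-1.9592 -6.0942  4.1392] 54.74 30.0
t 10.98 pos [0.4565 0.1512 0.1359] F [-1.9592 -6.0942  4.1392] tool y [ 0.1113  0.9938 -0.0015] w 54.73875325197462
delta mm [ 436.8    -200.8263  136.3825] rot [-0.0015 -0.0003 -0.0033]
```

Ring fully in (54.7 mm at 30 N) with the cap home. Now I draw it off slowly.

Call:
{"name": "jog_arm", "arguments": {"increments": [{"tx": 0,"ty": -1.5,"tz": 0,"wx": 0,"wy": 0,"wz": 0,"gripper": 0.55},{"tx": 0,"ty": -3,"tz": 0,"wx": 0,"wy": 0,"wz": 0,"gripper": 0.55},{"tx": 0,"ty": -4.5,"tz": 0,"wx": 0,"wy": 0,"wz": 0,"gripper": 0.55},{"tx": 0,"ty": -6,"tz": 0,"wx": 0,"wy": 0,"wz": 0,"gripper": 0.55},{"tx": 0,"ty": -6,"tz": 0,"wx": 0,"wy": 0,"wz": 0,"gripper": 0.55}], "grip_force": 30}}

```text
time: 11.4
position: [0.4562, 0.1475, 0.1362]
tool_rot: [0.173, 3.136, 0.003]
ft_force: [0.5, 1.1, 1.8]
grip_width: 0.627
grip_force: 30.0
```

```bash
python3 - <<'E'
from h import *
settle(2)
E
```

```text
11.45 [0.4562 0.1475 0.1361] [0.0508 0.8528 1.939 ] 54.66 30.0
11.5 [0.4562 0.1474 0.1361] [0.0361 2.7965 1.3396] 54.87 30.0
```

Call:
{"name": "jog_arm", "arguments": {"increments": [{"tx": 0,"ty": -2,"tz": 0,"wx": 0,"wy": 0,"wz": 0,"gripper": 0.55},{"tx": 0,"ty": -4,"tz": 0,"wx": 0,"wy": 0,"wz": 0,"gripper": 0.55},{"tx": 0,"ty": -6,"tz": 0,"wx": 0,"wy": 0,"wz": 0,"gripper": 0.55},{"tx": 0,"ty": -8,"tz": 0,"wx": 0,"wy": 0,"wz": 0,"gripper": 0.55},{"tx": 0,"ty": -9,"tz": 0,"wx": 0,"wy": 0,"wz": 0,"gripper": 0.55}], "grip_force": 30}}

```text
time: 11.92
position: [0.4554, 0.1377, 0.1363]
tool_rot: [0.174, 3.136, 0.002]
ft_force: [0.1, 3.8, 5.8]
grip_width: 0.631
grip_force: 30.0
```

```bash
python3 - <<'E'
from h import *
settle(2)
E
```

```text
11.97 [0.4554 0.1375 0.1363] [-0.1426  2.2851  5.9176] 54.77 30.0
12.02 [0.4553 0.1375 0.1363] [-0.3639  3.0023  5.7686] 54.81 30.0
```

Call:
{"name": "jog_arm", "arguments": {"increments": [{"tx": 0,"ty": -2.5,"tz": -0.5,"wx": 0,"wy": 0,"wz": 0,"gripper": 0.55},{"tx": 0,"ty": -5,"tz": -1,"wx": 0,"wy": 0,"wz": 0,"gripper": 0.55},{"tx": 0,"ty": -8,"tz": -1,"wx": 0,"wy": 0,"wz": 0,"gripper": 0.55},{"tx": 0,"ty": -11,"tz": -1,"wx": 0,"wy": 0,"wz": 0,"gripper": 0.55},{"tx": 0,"ty": -14,"tz": -1,"wx": 0,"wy": 0,"wz": 0,"gripper": 0.55}], "grip_force": 30}}

```text
time: 12.43
position: [0.4532, 0.1231, 0.1367]
tool_rot: [-0.174, -3.137, -0.0]
ft_force: [1.2, 2.2, 2.4]
grip_width: 0.625
grip_force: 30.0
```

```bash
python3 - <<'E'
from h import *
settle(2)
E
```

```text
12.48 [0.4531 0.1221 0.1366] [-0.0271 -0.0956  2.396 ] 54.66 30.0
12.53 [0.4531 0.1219 0.1365] [-0.1873 -0.8082  2.6791] 54.89 30.0
```

Call:
{"name": "jog_arm", "arguments": {"increments": [{"tx": 0,"ty": -4,"tz": 0,"wx": 0,"wy": 0,"wz": 0,"gripper": 0.55},{"tx": 0,"ty": -8,"tz": 0,"wx": 0,"wy": 0,"wz": 0,"gripper": 0.55},{"tx": 0,"ty": -12,"tz": 0,"wx": 0,"wy": 0,"wz": 0,"gripper": 0.55},{"tx": 0,"ty": -16,"tz": 0,"wx": 0,"wy": 0,"wz": 0,"gripper": 0.55},{"tx": 0,"ty": -19,"tz": 0,"wx": 0,"wy": 0,"wz": 0,"gripper": 0.55}], "grip_force": 30}}

```text
time: 12.95
position: [0.4507, 0.1037, 0.1363]
tool_rot: [-0.175, -3.136, 0.001]
ft_force: [-0.6, -0.3, -0.6]
grip_width: 0.63
grip_force: 30.0
```

Call:
{"name": "jog_arm", "arguments": {"increments": [{"tx": 0,"ty": -4,"tz": 0,"wx": 0,"wy": 0,"wz": 0,"gripper": 0.55},{"tx": 0,"ty": -9,"tz": 0,"wx": 0,"wy": 0,"wz": 0,"gripper": 0.55},{"tx": 0,"ty": -14,"tz": 0,"wx": 0,"wy": 0,"wz": 0,"gripper": 0.55},{"tx": 0,"ty": -19,"tz": 0,"wx": 0,"wy": 0,"wz": 0,"gripper": 0.55},{"tx": 0,"ty": -24,"tz": 0,"wx": 0,"wy": 0,"wz": 0,"gripper": 0.55}], "grip_force": 30}}

```text
time: 13.37
position: [0.4485, 0.0802, 0.1368]
tool_rot: [0.174, 3.137, 0.0]
ft_force: [0.0, -0.4, -2.0]
grip_width: 0.63
grip_force: 30.0
```

```bash
python3 - <<'E'
from h import *
settle(4)
im=vision.get_image('scene')['color']
cv2.imwrite('pics/h5.png',cv2.resize(im[140:260,180:300],(600,600),interpolation=cv2.INTER_CUBIC))
go([.4515,-.124,.16])
E
```

```text
13.42 [0.4485 0.0791 0.1368] [ 0.1251 -0.1744 -1.7423] 54.32 30.0
13.47 [0.4485 0.0797 0.1368] [-0.2876 -0.33   -1.2421] 54.62 30.0
13.52 [0.4486 0.0804 0.1368] [-0.5144  0.479  -2.1294] 54.64 30.0
13.57 [0.4486 0.0808 0.1368] [ 0.3145 -0.1085 -1.4931] 54.87 30.0
t 13.62 pos [0.4486 0.081  0.1368] F [-0.343  -0.5608 -1.3119] tool y [0.1104 0.9939 0.0004] w 54.59670119620794
delta mm [ -25.4893 -203.4714  -23.2451] rot [ 0.0004  0.0002 -0.0024]
```

View pics/h5.png

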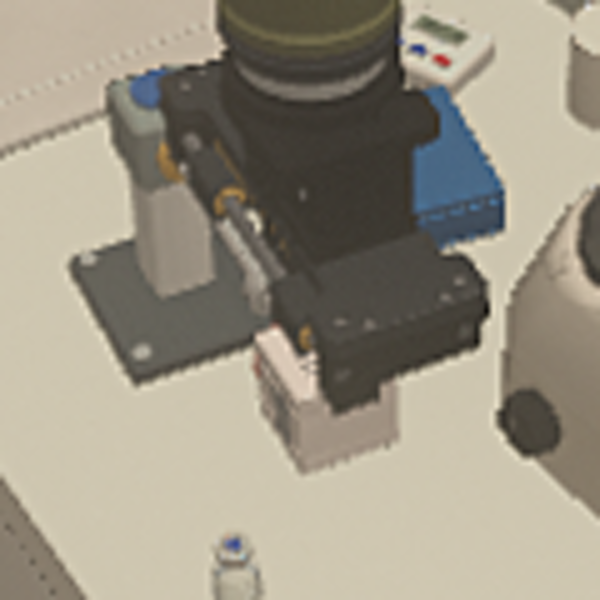

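The cap is off the tube and hangs free at about (325,415) in the crop, well above the clear vial at (235,570). I'll carry it to the tray.

Call:
{"name": "jog_arm", "arguments": {"increments": [{"tx": 0,"ty": -10,"tz": 0,"wx": 0,"wy": 0,"wz": 0,"gripper": 0.55},{"tx": 0,"ty": -25,"tz": -2,"wx": 0,"wy": 0,"wz": 0,"gripper": 0.55},{"tx": -3,"ty": -43,"tz": -5,"wx": 0,"wy": 0,"wz": 0,"gripper": 0.55},{"tx": -6,"ty": -62,"tz": -8,"wx": 0,"wy": 0,"wz": 0,"gripper": 0.55},{"tx": -10,"ty": -82,"tz": -8,"wx": 0,"wy": 0,"wz": 0,"gripper": 0.55}], "grip_force": 30}}

```text
time: 14.03
position: [0.4496, -0.0028, 0.1453]
tool_rot: [0.172, 3.136, 0.0]
ft_force: [1.1, -0.0, -2.3]
grip_width: 0.627
grip_force: 30.0
```

Call:
{"name": "jog_arm", "arguments": {"increments": [{"tx": -3,"ty": -20,"tz": 0,"wx": 0,"wy": 0,"wz": 0,"gripper": 0.55},{"tx": -6,"ty": -40,"tz": 0,"wx": 0,"wy": 0,"wz": 0,"gripper": 0.55},{"tx": -9,"ty": -60,"tz": 0,"wx": 0,"wy": 0,"wz": 0,"gripper": 0.55},{"tx": -12,"ty": -80,"tz": 0,"wx": 0,"wy": 0,"wz": 0,"gripper": 0.55},{"tx": -14,"ty": -96,"tz": 0,"wx": 0,"wy": 0,"wz": 0,"gripper": 0.55}], "grip_force": 30}}

```text
time: 14.45
position: [0.4525, -0.101, 0.1449]
tool_rot: [0.176, 3.136, -0.001]
ft_force: [-0.1, 0.2, -1.7]
grip_width: 0.628
grip_force: 30.0
```

Call:
{"name": "jog_arm", "arguments": {"increments": [{"tx": -1,"ty": -10,"tz": 0,"wx": 0,"wy": 0,"wz": 0,"gripper": 0.55},{"tx": -2,"ty": -18,"tz": 0,"wx": 0,"wy": 0,"wz": 0,"gripper": 0.55},{"tx": -2,"ty": -22,"tz": 0,"wx": 0,"wy": 0,"wz": 0,"gripper": 0.55},{"tx": -2,"ty": -24,"tz": 0,"wx": 0,"wy": 0,"wz": 0,"gripper": 0.55},{"tx": -2,"ty": -24,"tz": 0,"wx": 0,"wy": 0,"wz": 0,"gripper": 0.55}], "grip_force": 30}}

```text
time: 14.87
position: [0.4521, -0.1225, 0.1447]
tool_rot: [-0.173, -3.137, -0.0]
ft_force: [-0.4, 1.1, -1.6]
grip_width: 0.628
grip_force: 30.0
```

```bash
python3 - <<'E'
from h import *
settle(4)
go([.4495,-.126,.05])
E
```

```text
14.92 [ 0.4521 -0.1221  0.1447] [ 0.4492  0.5459 -1.5305] 54.88 30.0
14.97 [ 0.4522 -0.1219  0.1447] [ 0.1297 -0.3722 -1.3437] 54.49 30.0
15.02 [ 0.4522 -0.1219  0.1447] [ 0.6313  0.0604 -1.7853] 54.53 30.0
15.07 [ 0.4522 -0.122   0.1447] [-0.3328  0.0064 -1.0535] 54.88 30.0
t 15.07 pos [ 0.4522 -0.122   0.1447] F [-0.3328  0.0064 -1.0535] tool y [0.1091 0.994  0.0003] w 54.88120801756576
delta mm [ 2.2187 -4.3295 94.6969] rot [ 0.0003 -0.0001 -0.0011]
```

Call:
{"name": "jog_arm", "arguments": {"increments": [{"tx": 1,"ty": -2,"tz": 15,"wx": 0,"wy": 0,"wz": 0,"gripper": 0.55},{"tx": 2,"ty": -4,"tz": 35,"wx": 0,"wy": 0,"wz": 0,"gripper": 0.55},{"tx": 2,"ty": -4,"tz": 55,"wx": 0,"wy": 0,"wz": 0,"gripper": 0.55},{"tx": 2,"ty": -4,"tz": 70,"wx": 0,"wy": 0,"wz": 0,"gripper": 0.55},{"tx": 2,"ty": -4,"tz": 80,"wx": 0,"wy": 0,"wz": 0,"gripper": 0.55}], "grip_force": 30}}

```text
time: 15.48
position: [0.4488, -0.1259, 0.0632]
tool_rot: [-0.172, -3.135, -0.0]
ft_force: [-0.3, 0.7, -2.1]
grip_width: 0.628
grip_force: 30.0
```

Call:
{"name": "jog_arm", "arguments": {"increments": [{"tx": 0,"ty": 0,"tz": 4,"wx": 0,"wy": 0,"wz": 0,"gripper": 0.55},{"tx": 0,"ty": 0,"tz": 8,"wx": 0,"wy": 0,"wz": 0,"gripper": 0.55},{"tx": 0,"ty": 0,"tz": 11,"wx": 0,"wy": 0,"wz": 0,"gripper": 0.55},{"tx": 0,"ty": 0,"tz": 13,"wx": 0,"wy": 0,"wz": 0,"gripper": 0.55},{"tx": 0,"ty": 0,"tz": 13,"wx": 0,"wy": 0,"wz": 0,"gripper": 0.55}], "grip_force": 30}}

```text
time: 15.9
position: [0.45, -0.1265, 0.052]
tool_rot: [0.174, 3.136, 0.0]
ft_force: [0.2, 0.5, -1.6]
grip_width: 0.627
grip_force: 30.0
```

```bash
python3 - <<'E'
from h import *
settle(4)
E
```

```text
15.95 [ 0.45   -0.1266  0.0521] [ 0.9566  0.088  -1.9075] 54.86 30.0
16.0 [ 0.4501 -0.1266  0.0522] [-0.0903 -0.6255 -1.472 ] 54.33 30.0
16.05 [ 0.4501 -0.1266  0.0522] [ 0.2059 -0.0626 -1.6313] 54.84 30.0
16.1 [ 0.4501 -0.1266  0.0522] [ 0.1957 -0.6388 -1.4889] 54.49 30.0
```

Call:
{"name": "jog_arm", "arguments": {"increments": [{"tx": 0,"ty": 0,"tz": 1.5,"wx": 0,"wy": 0,"wz": 0,"gripper": 0.55},{"tx": 0,"ty": 0,"tz": 3,"wx": 0,"wy": 0,"wz": 0,"gripper": 0.55},{"tx": 0,"ty": 0,"tz": 4.5,"wx": 0,"wy": 0,"wz": 0,"gripper": 0.55},{"tx": 0,"ty": 0,"tz": 5.5,"wx": 0,"wy": 0,"wz": 0,"gripper": 0.55},{"tx": 0,"ty": 0,"tz": 5.5,"wx": 0,"wy": 0,"wz": 0,"gripper": 0.55}], "grip_force": 30}}

```text
time: 16.52
position: [0.4501, -0.1269, 0.0476]
tool_rot: [0.175, 3.137, 0.001]
ft_force: [-5.2, 1.0, 11.8]
grip_width: 0.632
grip_force: 30.0
```

```bash
python3 - <<'E'
from h import *
settle(3)
E
```

```text
16.57 [ 0.4501 -0.1269  0.0476] [-4.4276 -0.0243 12.4941] 54.75 30.0
16.62 [ 0.4501 -0.1268  0.0476] [-4.4959 -0.0806 10.5076] 55.03 30.0
16.67 [ 0.4501 -0.1269  0.0476] [-4.3384 -0.0506 11.6951] 54.61 30.0
```

Resting on the tray floor. I'll relax the load and open gradually.

Call:
{"name": "jog_arm", "arguments": {"increments": [{"tx": 0,"ty": 0,"tz": -0.5,"wx": 0,"wy": 0,"wz": 0,"gripper": 0.6},{"tx": 0,"ty": 0,"tz": -0.7,"wx": 0,"wy": 0,"wz": 0,"gripper": 0.65},{"tx": 0,"ty": 0,"tz": -0.7,"wx": 0,"wy": 0,"wz": 0,"gripper": 0.7},{"tx": 0,"ty": 0,"tz": -0.7,"wx": 0,"wy": 0,"wz": 0,"gripper": 0.78},{"tx": 0,"ty": 0,"tz": -0.7,"wx": 0,"wy": 0,"wz": 0,"gripper": 0.88}], "grip_force": 10}}

```text
time: 17.08
position: [0.4496, -0.1265, 0.0467]
tool_rot: [-0.174, -3.137, 0.0]
ft_force: [0.1, -0.5, -0.2]
grip_width: 0.771
grip_force: 0.0
```

Call:
{"name": "jog_arm", "arguments": {"increments": [{"tx": 0,"ty": 0,"tz": -1,"wx": 0,"wy": 0,"wz": 0,"gripper": 0.95},{"tx": 0,"ty": 0,"tz": -6,"wx": 0,"wy": 0,"wz": 0,"gripper": 1},{"tx": 0,"ty": 0,"tz": -20,"wx": 0,"wy": 0,"wz": 0,"gripper": 1},{"tx": 0,"ty": 0,"tz": -45,"wx": 0,"wy": 0,"wz": 0,"gripper": 1},{"tx": 0,"ty": 0,"tz": -70,"wx": 0,"wy": 0,"wz": 0,"gripper": 1}]}}

```text
time: 17.5
position: [0.4488, -0.1266, 0.1174]
tool_rot: [-0.174, -3.135, 0.001]
ft_force: [0.5, 0.4, -0.2]
grip_width: 0.991
grip_force: 0.0
```

Call:
{"name": "jog_arm", "arguments": {"increments": [{"tx": 0,"ty": 0,"tz": -25,"wx": 0,"wy": 0,"wz": 0,"gripper": 1},{"tx": 0,"ty": 0,"tz": -50,"wx": 0,"wy": 0,"wz": 0,"gripper": 1},{"tx": 0,"ty": 0,"tz": -70,"wx": 0,"wy": 0,"wz": 0,"gripper": 1},{"tx": 0,"ty": 0,"tz": -80,"wx": 0,"wy": 0,"wz": 0,"gripper": 1},{"tx": 0,"ty": 0,"tz": -80,"wx": 0,"wy": 0,"wz": 0,"gripper": 1}]}}

```text
time: 17.92
position: [0.4512, -0.1268, 0.1993]
tool_rot: [0.174, 3.132, 0.001]
ft_force: [1.1, 0.2, 0.2]
grip_width: 1.002
grip_force: 0.0
```

```bash
python3 - <<'E'
from h import *
settle(3)
im=vision.get_image('scene')['color']
cv2.imwrite('pics/h6.png',cv2.resize(im[120:360,150:390],(600,600),interpolation=cv2.INTER_CUBIC))
E
```

```text
17.97 [ 0.4502 -0.1266  0.1975] [-0.3521  0.1585 -1.1045] 86.79 0.0
18.02 [ 0.4493 -0.1264  0.1963] [-0.5048  0.2689 -0.1254] 87.26 0.0
18.07 [ 0.4489 -0.1264  0.1957] [-0.0173 -0.1674 -0.2614] 86.76 0.0
```

View pics/h6.png

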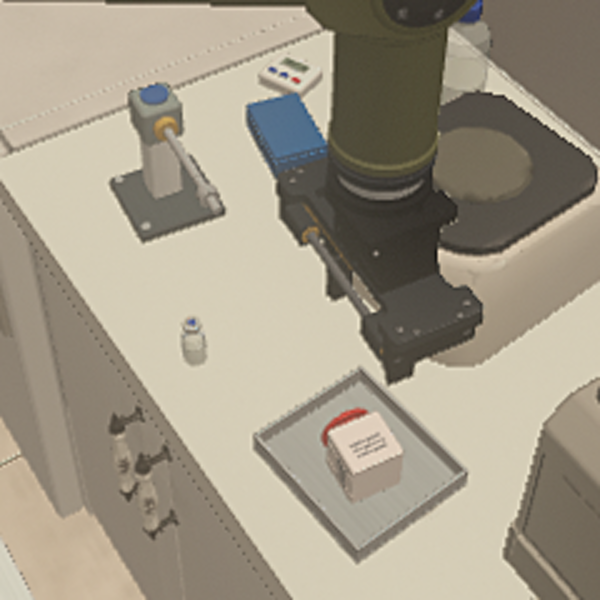

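The cap lies in the tray at about (365,455) in the crop, the tube with its collar is bare at about (190,175), and the clear vial (194,340) and timer (290,73) have not moved. The brown vial is hidden behind the arm, and nothing came near it.

```bash
python3 -c "
from bench import ctrl
print(ctrl.close_job())"
```

```text
the job is handed in; nothing more can be done
None
```

The stop cap is off the tube and lying released in the steel tray, and the job is handed in. It took about 18 s and the highest force I read between cap and tube was about 8 N. The clear vial and timer had not moved in the last picture; the arm hid the brown vial there, but nothing went near it.

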